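# Load a module into the programming jig and hold the jig closed

### The arm

A 6-joint arm with a two-finger parallel gripper is mounted at the origin on a cart in front of the work surface, level with it; the furniture and walls round the work are solid. World frame = base frame: x ahead of the robot, y to its left, z up, the work surface at z = 0. Lengths are in m, angles in rad, forces in N, time in s.
With the tool pointing down it reaches from about 0.275 to 0.975 m from the base axis. Payload 8.4 kg.
Tool frame: the origin (TCP) lies at the centre of the arm's flange, where the gripper is bolted on; the fingertips stand 190 mm ahead of it and the grasp point (between the pads) lies 171 mm ahead of it; z points along the fingers, y is the line along which they close (so a half turn about z gives the same grasp; the last joint's range is limited). The gripper opens to 92 mm and grips with 3 to 60 N. Pads are 20 mm wide; open, the fingers measure 128 mm over their backs; the gripper's body (75 mm by 189 mm) begins 69 mm behind the grasp point.
Start: joints at [1.192, 0.353, 1.633, -0, 1.155, -0.002], TCP at [0.23, 0.581, 0.405] pointing down, gripper open.
Joint ranges: [-2.63, 2.63], [-0.92, 2.1], [0.06, 2.66], [-1.3, 4.44], [0, 2.69], [-3.02, 3.02]. Speed limits (rad/s): [2.22, 2.22, 2.79, 3.14, 3.14, 3.14].

### API

Orientations are given as a rotation vector (axis times angle).
In Python, from bench import r gives the robot as it stands. The module is installed in compiled form; this text tells all that it offers.
- The arm moves only by the tool servo_tool, never from a script. Its argument "steps" is a list that holds one entry, the list of rows, each a list of 4 numbers: the shift along the tool's x, y, z scaled (see below), then the turn about the tool's z scaled (see below). A call has 1 to 12 rows; each row shifts and turns the commanded pose from where the row before left it, along the tool's axes as they then stand; what a row does not reach is not made up. The controller multiplies each number of a shift by 0.1 m and each number of a turn by pi rad. A row lasts 1/8 s, in which the tool goes at most 62.5 mm and 10.7 degrees, less where a joint would pass 70% of its speed; a pose out of reach is approached as far as the arm can. A call with a number of a shift or a turn outside -1 to 1 is refused whole. A call with a gripper value outside its range is refused whole. "jaw" is the closure, from 0 (fully open) to 1 (shut), set as the call begins (left out, the last holds). The fingers move at their own pace and stop on an object; "squeeze" is the grip in N (left out, the last holds). Time passes only in rows, so rows that do not move let the fingers close. It gives the time, the measured TCP pose, the force, the opening and the grip force at its end, in the units of the state.
- r.read_state(): the state, without advancing time (a new reading comes with each control period).
- r.capture(name): name is "side" or "top" or "wrist"; returns a dict with "image" (420x560x3 uint8, blue, green, red), "range_z" (420x560 float32, m along the optical axis (not along the pixel's ray), 0 where there is no reading), "fovy" (degrees; the focal length in pixels is half the picture's height over the tangent of half this angle, whatever the lens; pixels are square), "cx", "cy" (the principal point, pixels), "position" and "rotation" of the camera in the world. Camera axes: x right, y down, z forward; pixel columns grow to the right and rows downward; lengths in m; the calibration is good to about 2 mm. The wrist camera is an equidistant fisheye: a pixel r from the principal point sees the ray r / f radians off the axis. A picture is of the moment at which its call begins.
- r.sign_off(): hands the job in; it is judged then, once.
The state is a dict: "clock": time; "joint_positions": joint angles; "joint_velocities": joint speeds; "tau": joint torques, N m; "tcp_pos": TCP position; "tcp_rot": TCP orientation; "ft_force": force on the tool from outside, world axes, zero at the start; "torque": the same for the moment, N m; "finger_gap": finger opening in m; "finger_force": force on a finger pad.
Only numpy, scipy, OpenCV 4.12 (cv2) and the standard library are available. Lean on these libraries where they do the work, as an engineer would, in place of code of your own. Each camera call takes 0.05 s, during which the arm holds its last target. There are 200 camera calls.

### The job

Get the module ready for programming: set the small black module into the recess of the programming jig, its socket towards the same end as the jig's round jack, and seat it fully home; then lift the loose cover by its bow handle, fit it over the jig's two dowels and press it down against its spring pins until it lies flush on the jig. Keep hold and finish while still pressing the cover fully shut: the pins push it open again if it is let go.

Things in the scene. Friction and masses are not known exactly. Their poses are not given: they have to be found in the camera images.
- jig: The jig's base, fixed to the worktop: grey block 100 (x) x 180 (y) x 22 mm on 4 mm feet; origin at the centre of the underside on the worktop, flat top face 26 mm above it. A recess for the module is in the top face, a dowel stands at each end (on the y axis, 66 mm either side of the centre). A round jack sticks out 7 mm from the +y end.
- nest (a point): Centre of the mouth of the jig's recess, in the plane of the jig's top face; axes as the jig's. The recess is 32 (x) x 52 (y) mm, 12 mm deep, with a 1.5 mm chamfer: 1 mm wider than the module on every side. The seated module stands 12 mm proud, so that its centre comes to this point.
- dowel_tip (a point): Tip of the dowel at the jig's jack (+y) end; its twin stands 132 mm away at the other end. Steel, 8 mm thick, 32 mm tall above the jig's top face, the last 3.5 mm tapered. Keep clear behind: 0.6 m ahead of the robot and just right of its centre line a hot-air tool stands 0.26 m tall, and right of it a soldering station 0.11 m tall begins 0.49 m ahead.
- module_center (a point): Centre of the loose module (about 60 g), half-way up: black block 30 (x) x 50 (y) x 24 mm (z, up), six brass pads on its top face. Grip its 30 mm width (x) by the upper 10 mm: the lower 12 mm go into the recess. It starts top up on the worktop, turned less than 1 rad from the jig's axes; the way it points then is the right way round.
- module_socket (a point): Face of the module's small steel socket (10 mm wide, 4 mm high) in the middle of its +y end, 29 mm along y from the module's centre and 6.5 mm above it.
- cover: The loose cover (about 0.3 kg), origin at the centre of its underside, z up: aluminium bridge 90 (x) x 176 (y) x 26 mm, a 10 mm plate on two end cheeks. Each cheek has a through hole, 10 mm wide, chamfered, on the y axis 66 mm either side of the centre, for the dowels (1 mm play all round). Starts on the worktop on its cheeks. Shut, its underside lies on the jig's top face; either way round fits.
- cover_handle (a point): Centre of the bar of the cover's bow handle, 64 mm above the cover's underside on its centre line; axes as the cover's. Black bar 16 mm thick (x), 88 mm long (y), 16 mm high, on two legs 74 mm apart, 30 mm free below the bar down to the plate. Grip the 16 mm thickness.
- cover_pins (a point): Middle of the tips of the six sprung brass pins under the cover, 8.5 mm above its underside. They meet the seated module when the cover is still 3.5 mm from shut and push back with 4.5 N at first, 10 N when shut: the cover's weight does not shut it, about 7 N of push does. Let go, it rises again.
Not all that is in view belongs to the job. Of the things shaped like the part that bears module_center, the black one is meant.

How it is judged:
On the way, in this order (a step that is already met when the one before it is completed fails the run):
1. the module is seated fully home in the jig's recess, socket towards the jack (z of module_center in the frame of nest below 0.0015 m and horizontal distance between module_center and nest below 0.003 m and angle between the z axis of module_center and the z axis of nest, either way round below 0.06 rad and y of module_socket in the frame of nest above 0.02 m), for 0.2 s.
2. with the module in place, the cover is on both dowels (z of module_center in the frame of nest below 0.0015 m and z of cover in the frame of nest below 0.02 m and horizontal distance between cover and nest below 0.004 m and angle between the y axis of cover and the y axis of nest, either way round below 0.06 rad), for 0.1 s.
At the end, for the whole second after the job is handed in: Through the last second the module is home in the recess (1.5 mm in height, 3 mm sideways, socket towards the jack), the cover lies shut over both dowels (gap under 1.5 mm, 3 mm sideways, tilt under 0.03 rad) and the fingers bear on it with over 2 N (z of each of module_center, cover in the frame of nest below 0.0015 m and horizontal distance between each of module_center, cover and nest below 0.003 m and y of module_socket in the frame of nest above 0.02 m and angle between the y axis of cover and the y axis of nest, either way round below 0.05 rad and angle between the z axis of cover and the z axis of nest, either way round below 0.03 rad and contact force between the fingers and cover above 2 N); the arm keeps its last pose, push and grip.
It also fails if it takes over 72 s, if anything falls off the work surface, if the arm or the gripper's body presses on something with over 40 N, if the wrist force passes 120 N, or if a joint passes its speed limit or range.

## Working session

There is one attempt and no reset: what is moved stays moved. The work goes in short steps, Python scripts to look and compute and a tool call to move; the robot and the scene stay as the last step left them, time stands still between calls to the robot, and variables do not carry over. Pictures are saved under pics/ and viewed, at most 10 in all, crops included, and the job is handed in when it is done.

Besides the shell and the picture viewer there is one more tool, called after "Call:" by a JSON object that holds its "name" and its "arguments". servo_tool: Moves the arm, as the interface text tells. Shifts and turns lie within -1 to 1; 1 stands for 0.1 m of shift or pi rad of turn. Its arguments: {"type":"object","properties":{"steps":{"type":"array"},"jaw":{"type":"number"},"squeeze":{"type":"number"}},"required":["steps"]}

```bash
mkdir -p pics
cat > h.py <<'E'
import numpy as np, cv2, json
from scipy.spatial.transform import Rotation as R
from bench import r
def cap(n,f=None):
    c=r.capture(n)
    if f: cv2.imwrite('pics/'+f,c['image'])
    return c
def rays(c,fish):
    h,w=c['range_z'].shape; f=h/2/np.tan(np.radians(c['fovy'])/2)
    v,u=np.mgrid[:h,:w]; x=(u-c['cx'])/f; y=(v-c['cy'])/f
    if fish:
        t=np.hypot(x,y); k=np.where(t>1e-9,np.tan(np.minimum(t,1.5))/np.maximum(t,1e-9),1); x=x*k;y=y*k
    return np.dstack([x,y,np.ones_like(x)])
def cloud(c,fish=False):
    p=rays(c,fish)*c['range_z'][...,None]
    Rm=np.array(c['rotation']); 
    if Rm.size!=9: Rm=R.from_rotvec(Rm).as_matrix()
    return p@Rm.reshape(3,3).T+np.array(c['position'])
def at(P,u,v,k=1):
    return np.median(P[v-k:v+k+1,u-k:u+k+1].reshape(-1,3),0).round(4)
def rect(P,mask):
    q=P[mask][:,:2]; (c,s,a)=cv2.minAreaRect((q*1000).astype(np.float32)); return np.round(c,1),np.round(s,1),round(a,1),len(q)
E
python3 - <<'E'
from h import *
for n in('top','side'):
    c=cap(n,n+'0.png'); print(n,c['position'],c['fovy'],np.array(c['rotation']).round(3).tolist())
s=r.read_state(); print({k:np.round(v,3).tolist() for k,v in s.items()})
E
```

```text
top [ 0.34380866 -0.03833105  1.20896086] 57.48973200678912 [-2.217, 2.165, -0.098]
side [-0.01906739 -0.98048239  0.73386228] 51.58751794940863 [-2.082, 0.48, -0.251]
{'clock': 0.1, 'joint_positions': [1.192, 0.354, 1.634, -0.0, 1.155, -0.002], 'joint_velocities': [0.001, -0.001, -0.004, -0.001, -0.001, 0.0], 'tau': [0.001, -59.49, -33.493, 0.07, 0.018, 0.0], 'tcp_pos': [0.23, 0.581, 0.404], 'tcp_rot': [-0.588, -3.086, 0.002], 'ft_force': [-0.486, 0.08, -0.257], 'torque': [0.036, 0.009, 0.028], 'finger_force': 0.0, 'finger_gap': 0.092}
```

View pics/top0.png

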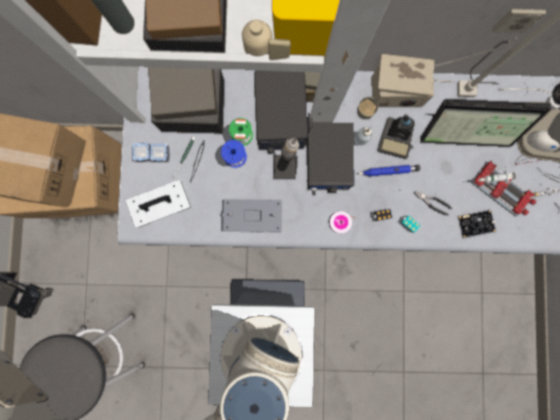

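View pics/side0.png

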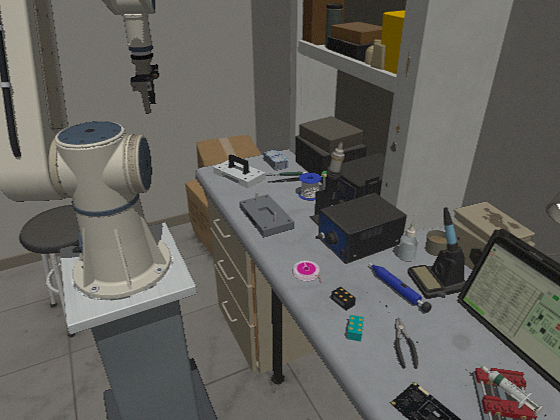

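The top view shows the cover at (158,203), the jig at (252,215), the black module at (382,215) and a teal decoy at (411,224). The hot-air tool is at (287,155), behind the jig.

Run:
```python
from h import *
c=cap('top');P=cloud(c);img=c['image']
for n,(u,v) in dict(cover=(140,215),handle=(158,203),jig=(235,225),mod=(382,215),table=(300,230),teal=(411,224),jackL=(220,215),jackR=(284,215)).items(): print(n,at(P,u,v))
Z=P[...,2]
def box(u0,u1,v0,v1,z0,z1):
    m=np.zeros(Z.shape,bool); m[v0:v1,u0:u1]=1; return m&(Z>z0)&(Z<z1)
print('jig',rect(P,box(215,290,190,240,.015,.034)))
print('cover',rect(P,box(122,192,178,232,.02,.04)))
print('handle',rect(P,box(122,192,178,232,.055,.09)))
print('mod',rect(P,box(368,397,203,226,.012,.04)))
print('station/hot',at(P,330,140),at(P,330,186),at(P,290,145))
s=[]
for n,(u0,u1,v0,v1) in dict(cover=(118,198,175,235),jig=(212,292,190,240),mod=(362,402,195,235)).items():
    k=img[v0:v1,u0:u1]; f=260/(u1-u0); s.append(cv2.resize(k,None,fx=f,fy=f,interpolation=cv2.INTER_CUBIC))
H=max(a.shape[0] for a in s); cv2.imwrite('pics/crop1.png',np.hstack([cv2.copyMakeBorder(a,0,H-a.shape[0],0,0,0) for a in s]))
```

```text
cover [0.421  0.3822 0.0274]
handle [0.4564 0.3165 0.0676]
jig [0.3973 0.09   0.0269]
mod [ 0.4394 -0.3659  0.0247]
table [ 0.3876 -0.1127  0.001 ]
teal [ 0.4137 -0.4567  0.0252]
jackL [0.429  0.1409 0.0008]
jackR [ 0.4339 -0.0611 -0.0007]
jig (array([427.9,  39.8]), array([100.6, 184.2]), 0.3, 1769)
cover (array([457.3, 331.2]), array([ 90.8, 177.4]), 22.7, 1471)
handle (array([457.4, 330.4]), array([17.2, 87.2]), 23.5, 186)
mod (array([ 439.7, -369.2]), array([30. , 53.6]), 11.7, 165)
station/hot [ 0.6517 -0.1898  0.1017] [ 0.5173 -0.1941  0.0841] [ 0.5968 -0.0678  0.2407]
```

View pics/crop1.png

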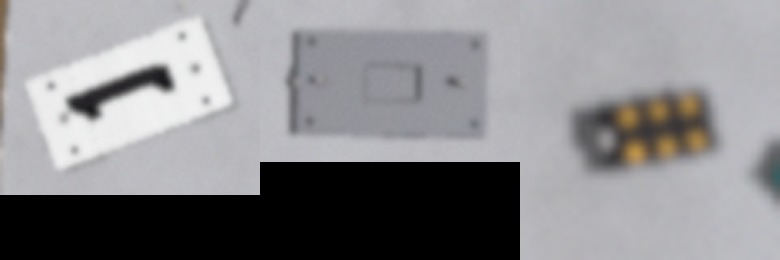

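The crop confirms that the jack is at the jig's left (+y) end and that the module's socket is also on its left (+y) end. The jig's yaw is about 0, the module's about 11.7° and the cover's about 22.7°.

```bash
cat >> h.py <<'E'
def pose():
    s=r.read_state(); M=R.from_rotvec(s['tcp_rot']).as_matrix()
    return np.array(s['tcp_pos']),np.degrees(np.arctan2(M[1,1],M[0,1])),M
def plan(x,y,z,psi):
    "turn first, then shift; printed in move units"
    p,a,M=pose(); t=(a-psi)/180; q=np.radians(psi); d=np.array([x,y,z])-p
    ax=np.array([[-np.sin(q),np.cos(q),0],[np.cos(q),np.sin(q),0],[0,0,-1]])
    u=ax@d/0.1; print('at',p.round(4),'psi',round(a,2),'tilt',M[:,2].round(4),'| turn',round(t,4),'rows',abs(t)/.058,'| shift',u.round(3),'rows',np.linalg.norm(u)/.6)
E
python3 -c "
from h import *
plan(.44,-.371,.35,11.7)"
```

```text
at [0.2299 0.581  0.4041] psi 68.41 tilt [-4.e-04 -1.e-03 -1.e+00] | turn 0.315 rows 5.431795496130642 | shift [-9.748  0.127  0.541] rows 16.273260641122175
```

Call:
{"name": "servo_tool", "arguments": {"steps": [[[0,0,0,0.0525],[0,0,0,0.0525],[0,0,0,0.0525],[0,0,0,0.0525],[0,0,0,0.0525],[0,0,0,0.0525],[-0.54,0.007,0,0],[-0.54,0.007,0,0],[-0.54,0.007,0,0],[-0.54,0.007,0,0],[-0.54,0.007,0,0],[-0.54,0.007,0,0]]], "jaw": 0}}

```text
clock: 1.65
tcp_pos: [0.2998, 0.2631, 0.4047]
tcp_rot: [1.982, 2.437, 0.0]
ft_force: [2.0, -0.7, 0.5]
finger_gap: 0.0915
finger_force: 0.0
```

Call:
{"name": "servo_tool", "arguments": {"steps": [[[-0.54,0.007,0,0],[-0.54,0.007,0,0],[-0.54,0.007,0,0],[-0.54,0.007,0,0],[-0.54,0.007,0.05,0],[-0.54,0.007,0.1,0],[-0.54,0.007,0.1,0],[-0.54,0.007,0.1,0],[-0.54,0.007,0.1,0],[-0.54,0.007,0.1,0],[-0.54,0.007,0,0],[-0.54,0.007,0,0]]]}}

```text
clock: 3.15
tcp_pos: [0.4396, -0.3699, 0.3493]
tcp_rot: [-1.983, -2.436, -0.0]
ft_force: [0.7, 0.2, 0.1]
finger_gap: 0.0917
finger_force: 0.0
```

Run:
```python
from h import *
c=cap('wrist','w1.png');P=cloud(c,True)
plan(.44,-.371,.35,11.7)
m=(np.hypot(P[...,0]-.44,P[...,1]+.371)<.045)&(P[...,2]>.014)&(P[...,2]<.035)
print(rect(P,m),np.median(P[m][:,2]),c['position'],c['fovy'])
v,u=np.where(m);print(u.min(),u.max(),v.min(),v.max())
```

```text
at [ 0.4411 -0.375   0.3498] psi 11.66 tilt [ 0.0024 -0.0043 -1.    ] | turn -0.0002 rows 0.0036729556012709405 | shift [ 0.041 -0.002 -0.002] rows 0.06900533867790698
(array([ 442.7, -367.5]), array([29.8, 53.7]), 11.5, 1618) 0.024615588691908885 [ 0.42497087 -0.29601571  0.32994497] 65.70646984690485
266 296 176 230
```

View pics/w1.png

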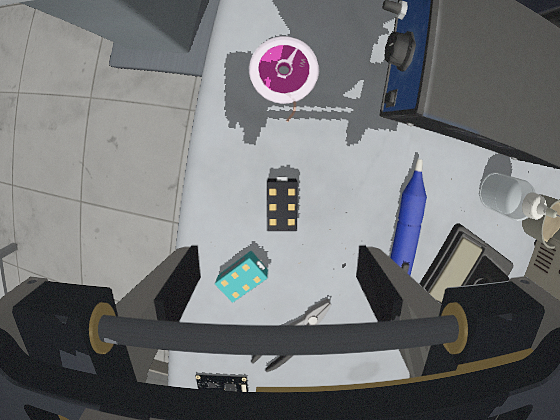

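The wrist view shows the module at (282,204) with its socket at the upper end, lined up with the fingers. I'll measure again now that the arm is at rest.

```bash
cat >> h.py <<'E'
def measmod(guess,z0,z1):
    c=cap('wrist');P=cloud(c,True)
    m=(np.hypot(P[...,0]-guess[0],P[...,1]-guess[1])<.045)&(P[...,2]>z0)&(P[...,2]<z1)
    print(rect(P,m),np.median(P[m][:,2]))
E
python3 - <<'E'
from h import *
for i in range(3): measmod((.441,-.371),.014,.035)
for i in range(2): measmod((.441,-.371),.0225,.035)
plan(.443,-.370,.25,11.6)
E
```

```text
(array([ 442.4, -367.3]), array([29.5, 53.9]), 11.9, 1630) 0.024615736783074854
(array([ 442.7, -367.7]), array([30.1, 54.5]), 10.6, 1647) 0.02455963752738688
(array([ 442.8, -367.8]), array([29.7, 53.8]), 11.3, 1633) 0.02458044969135864
(array([ 443. , -369.5]), array([29.8, 50.2]), 11.1, 1532) 0.024657349520939814
(array([ 443. , -369.2]), array([29.8, 51.3]), 11.2, 1526) 0.024673918829760305
at [ 0.4392 -0.3671  0.3493] psi 11.72 tilt [-0.001   0.0011 -1.    ] | turn 0.0007 rows 0.011678433860305093 | shift [-0.036  0.031  0.993] rows 1.6566013794461827
```

Call:
{"name": "servo_tool", "arguments": {"steps": [[[-0.018,0.016,0,0.002],[-0.018,0.016,0.3,0],[0,0,0.4,0],[0,0,0.2,0],[0,0,0,0],[0,0,0,0],[0,0,0,0]]]}}

```text
clock: 4.32
tcp_pos: [0.4439, -0.3711, 0.261]
tcp_rot: [1.989, 2.429, -0.0]
ft_force: [-0.3, 0.0, 0.4]
finger_gap: 0.0921
finger_force: 0.0
```

Run:
```python
from h import *
for i in range(2): measmod((.443,-.3695),.0225,.035); plan(.443,-.3695,.204,11.3)
```

```text
(array([ 443.1, -369.7]), array([29.7, 50.9]), 12.4, 2813) 0.024682996182347428
at [ 0.4438 -0.3711  0.2609] psi 11.36 tilt [ 0.0015 -0.0013 -1.    ] | turn 0.0003 rows 0.005672745016126727 | shift [ 0.017 -0.005  0.569] rows 0.9484283655842137
(array([ 442.8, -367.7]), array([29.9, 54.2]), 11.6, 2802) 0.02467535835435508
at [ 0.4437 -0.3711  0.2607] psi 11.35 tilt [ 0.0013 -0.0011 -1.    ] | turn 0.0003 rows 0.00513803754485226 | shift [ 0.017 -0.004  0.567] rows 0.9453521378757496
```

Call:
{"name": "servo_tool", "arguments": {"steps": [[[0.015,-0.005,0.2,0],[0,0,0.2,0],[0,0,0.1,0],[0,0,0.067,0],[0,0,0,0],[0,0,0,0]]]}}

```text
clock: 5.18
tcp_pos: [0.4429, -0.3697, 0.2035]
tcp_rot: [1.99, 2.43, -0.0]
ft_force: [-0.1, -0.4, -0.3]
finger_gap: 0.0921
finger_force: 0.0
```

Call:
{"name": "servo_tool", "arguments": {"steps": [[[0,0,0,0],[0,0,0,0],[0,0,0,0],[0,0,0,0],[0,0,0,0],[0,0,0,0]]], "jaw": 1, "squeeze": 25}}

```text
clock: 5.92
tcp_pos: [0.4427, -0.3696, 0.203]
tcp_rot: [-1.991, -2.43, -0.0]
ft_force: [0.2, -0.0, -0.1]
finger_gap: 0.0339
finger_force: 0.0
```

Call:
{"name": "servo_tool", "arguments": {"steps": [[[0,0,0,0],[0,0,0,0],[0,0,0,0],[0,0,-0.1,0],[0,0,-0.5,0],[0,0,-0.6,0],[0,0,-0.3,0],[0,0,0,0]]]}}

```text
clock: 6.92
tcp_pos: [0.4432, -0.37, 0.3563]
tcp_rot: [1.987, 2.426, -0.0]
ft_force: [0.0, -0.8, -0.7]
finger_gap: 0.03
finger_force: 25.0
```

Run:
```python
from h import *
plan(.428,.0398,.34,0)
c=cap('top');P=cloud(c);Z=P[...,2]
# jig top plane only; recess via depth hole
m=np.zeros(Z.shape,bool); m[190:240,205:295]=1
print('jig',rect(P,m&(Z>.022)&(Z<.031)))
print('lowholes',rect(P,m&(Z>.008)&(Z<.02)&(np.hypot(P[...,0]-.428,P[...,1]-.04)<.035)))
print('dowels',[(P[m&(Z>.035)&(np.sign(P[...,1]-.04)==s)].mean(0).round(4),(m&(Z>.035)&(np.sign(P[...,1]-.04)==s)).sum()) for s in(1,-1)])
```

```text
at [ 0.4432 -0.37    0.3563] psi 11.35 tilt [ 0.0043 -0.0036 -1.    ] | turn 0.0631 rows 1.0871151444676486 | shift [ 4.098 -0.152  0.163] rows 6.840624075020922
jig (array([428.2,  39.6]), array([ 99.8, 183.6]), 0.4, 1616)
lowholes (array([428.8,  37.4]), array([28.8, 52.5]), 1.0, 160)
dowels [(array([0.4269, 0.1021, 0.0513]), np.int64(8)), (array([ 0.3719, -0.0355,  0.8244]), np.int64(21))]
```

Call:
{"name": "servo_tool", "arguments": {"steps": [[[0,0,0,0.0316],[0,0,0,0.0315],[0.4,-0.025,0,0],[0.5,-0.025,0,0],[0.5,-0.025,0,0],[0.5,-0.025,0,0],[0.5,-0.025,0,0],[0.5,-0.025,0,0],[0.4,0,0,0],[0,0,0,0],[0,0,0,0],[0,0,0,0]]]}}

```text
clock: 8.48
tcp_pos: [0.4276, -0.0404, 0.3525]
tcp_rot: [-2.222, -2.22, 0.001]
ft_force: [-1.2, -0.5, -0.1]
finger_gap: 0.0297
finger_force: 25.0
```

```bash
cat >> h.py <<'E'
def measjig(f=None):
    c=cap('wrist',f);P=cloud(c,True);Z=P[...,2]
    m=(abs(P[...,0]-.428)<.065)&(abs(P[...,1]-.038)<.12)
    print('top',rect(P,m&(Z>.023)&(Z<.030)),np.median(Z[m&(Z>.023)&(Z<.030)]))
    n=(np.hypot(P[...,0]-.428,P[...,1]-.038)<.04)
    print('floor',rect(P,n&(Z>.009)&(Z<.018)))
    for s in(1,-1):
        d=(np.hypot(P[...,0]-.428,P[...,1]-.038-s*.066)<.015)&(Z>.05)&(Z<.07)
        if d.sum(): print('dowel',s,P[d].mean(0).round(4),d.sum(),P[d][:,2].max())
E
python3 - <<'E'
from h import *
measjig('w2.png');measjig();plan(.428,.038,.34,0)
E
```

```text
top (array([431.6,  40. ]), array([100.8, 184.6]), 0.3, 17387) 0.026640084625990212
floor (array([432. ,  37.8]), array([32.5, 52.1]), 1.0, 1755)
dowel 1 [0.4311 0.1027 0.0564] 78 0.06027978015715779
dowel -1 [ 0.4318 -0.0272  0.0565] 70 0.05949045907578476
top (array([431.5,  40. ]), array([100.9, 184.5]), 0.4, 17416) 0.026636384095303944
floor (array([431.5,  37.9]), array([31.9, 51.4]), 0.2, 1755)
dowel 1 [0.4314 0.1028 0.0564] 79 0.059111502375579605
dowel -1 [ 0.4316 -0.0272  0.0563] 72 0.059911877820763904
at [ 0.4277 -0.0404  0.3527] psi -0.09 tilt [-4.e-04 -0.e+00 -1.e+00] | turn -0.0005 rows 0.00863138605162842 | shift [0.784 0.003 0.127] rows 1.3233972970604528
```

View pics/w2.png

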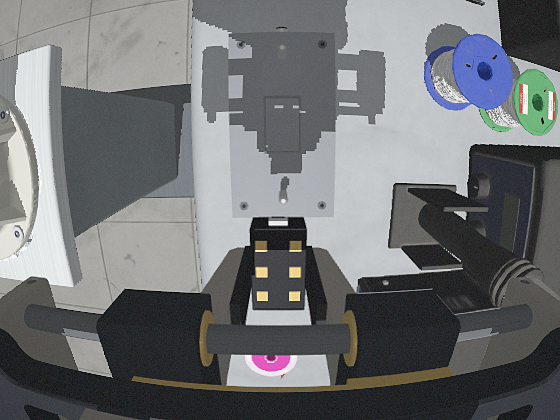

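Wrist view: the module is held between the fingers at (278,265) with its socket facing the jig's jack end. The recess is at (282,122) and the dowels at (282,48) and (283,195).

Run:
```python
from h import *
for n in('wrist','top'):
    c=cap(n);P=cloud(c,n=='wrist');Z=P[...,2]
    m=(np.hypot(P[...,0]-.4277,P[...,1]+.0404)<.04)&(Z>.165)&(Z<.180)
    print(n,m.sum()); 
    if m.sum()>10:
        print(rect(P,m),np.median(Z[m]))
        b=m&((c['image'].max(2))<90)&(abs(P[...,0]-.4277)<.0145); print('ymin/max',P[b][:,1].min(),P[b][:,1].max())
        g=m&(c['image'][...,2]>c['image'][...,0].astype(int)+40); print('pads',P[g].mean(0),g.sum(),rect(P,g) if g.sum()>5 else '')
```

```text
wrist 5416
(array([424.9, -39.5]), array([57.1, 52.3]), 68.2, 5416) 0.1744659997857285
ymin/max -0.06547158824882438 -0.01114916623444108
pads [ 0.42801507 -0.03988332  0.17479494] 749 (array([427.9, -40.9]), array([36.3, 24.5]), 89.5, 749)
top 0
```

Call:
{"name": "servo_tool", "arguments": {"steps": [[[0.3,0.01,0,0],[0.3,0.01,0.2,0],[0.184,0,0.3,0],[0,0,0.3,0],[0,0,0.1,0],[0,0,0,0],[0,0,0,0]]]}}

```text
clock: 9.55
tcp_pos: [0.4302, 0.0386, 0.2639]
tcp_rot: [2.222, 2.22, 0.002]
ft_force: [0.4, 0.0, -0.6]
finger_gap: 0.0297
finger_force: 25.0
```

Run:
```python
from h import *
measjig();measjig('w3.png');plan(.430,.038,.245,0)
c=cap('wrist');P=cloud(c,True);Z=P[...,2]
m=(np.hypot(P[...,0]-.43,P[...,1]-.038)<.04)&(Z>.06)&(Z<.12);g=m&(c['image'][...,2]>c['image'][...,0].astype(int)+40); print('pads',rect(P,g),np.median(Z[g]))
for zz in(.023,): # jig side edges in narrow y-strips
    for y0 in(.06,.08,.1,.115):
        q=P[(abs(P[...,1]-y0)<.006)&(Z>.023)&(Z<.03)&(abs(P[...,0]-.43)<.07)]; print(y0,q[:,0].min(),q[:,0].max())
c=cap('top');P=cloud(c);Z=P[...,2];
```

```text
top (array([431.7,  47.2]), array([100.6, 170.4]), 0.6, 19146) 0.02666386753287288
floor (array([431.2,  55.3]), array([32.1, 12.6]), 0.8, 743)
dowel 1 [0.4311 0.1038 0.0571] 134 0.05996455551404986
top (array([431.7,  47.2]), array([100.4, 170.4]), 0.5, 19150) 0.026667465962479958
floor (array([431.2,  55.3]), array([32.2, 12.5]), 0.9, 738)
dowel 1 [0.4312 0.1039 0.0571] 131 0.0601030308190528
at [0.4302 0.0387 0.2639] psi -0.03 tilt [ 1.8e-03  1.0e-04 -1.0e+00] | turn -0.0002 rows 0.0030055684262966778 | shift [-0.007 -0.002  0.189] rows 0.31551539499571496
pads (array([430.8,  38.2]), array([36.3, 24.5]), 89.4, 755) 0.08594634782407085
0.06 0.38171235839315154 0.4812905833278339
0.08 0.3813798187810429 0.48159203807452405
0.1 0.3809659121466042 0.4815615811351333
0.115 0.3809076033958742 0.48126261091171013
```

View pics/w3.png

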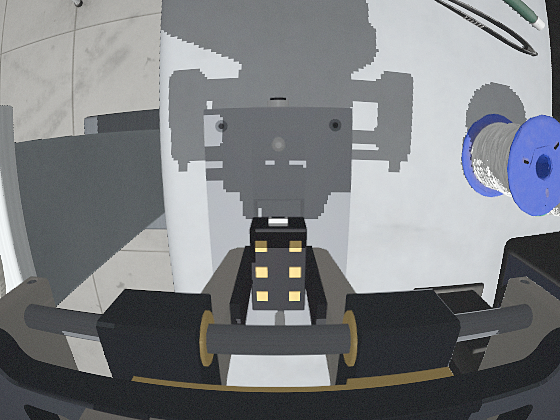

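The module hovers over the recess and is aligned to within about 1 mm. Its socket is at (278,221), facing the jack at (278,100).

Call:
{"name": "servo_tool", "arguments": {"steps": [[[-0.006,0.008,0,-0.0024],[0,0,0.15,0],[0,0,0.13,0],[0,0,0,0],[0,0,0,0],[0,0,0.03,0],[0,0,0.03,0],[0,0,0,0]]]}}

```text
clock: 10.75
tcp_pos: [0.4304, 0.0382, 0.2288]
tcp_rot: [-2.213, -2.23, 0.0]
ft_force: [0.0, -0.7, -0.7]
finger_gap: 0.0299
finger_force: 25.0
```

Call:
{"name": "servo_tool", "arguments": {"steps": [[[0,0,0.02,0],[0,0,0.02,0],[0,0,0.02,0],[0,0,0.02,0],[0,0,0,0],[0,0,0,0]]]}}

```text
clock: 11.5
tcp_pos: [0.4305, 0.0382, 0.221]
tcp_rot: [2.213, 2.23, 0.0]
ft_force: [-0.3, 0.1, -0.7]
finger_gap: 0.0299
finger_force: 25.0
```

Sliding in with no force. On to the floor.

Call:
{"name": "servo_tool", "arguments": {"steps": [[[0,0,0.015,0],[0,0,0.015,0],[0,0,0.01,0],[0,0,0,0],[0,0,0,0]]]}}

```text
clock: 12.12
tcp_pos: [0.4305, 0.0382, 0.2169]
tcp_rot: [-2.213, -2.23, 0.0]
ft_force: [-0.7, -0.3, 0.0]
finger_gap: 0.0298
finger_force: 25.0
```

Call:
{"name": "servo_tool", "arguments": {"steps": [[[0,0,0.01,0],[0,0,0.01,0],[0,0,0,0],[0,0,0,0]]]}}

```text
clock: 12.62
tcp_pos: [0.4305, 0.0383, 0.2165]
tcp_rot: [2.213, 2.23, 0.0]
ft_force: [-7.7, -1.0, 32.0]
finger_gap: 0.0295
finger_force: 27.1
```

Call:
{"name": "servo_tool", "arguments": {"steps": [[[0,0,-0.015,0],[0,0,0,0],[0,0,0,0],[0,0,0,0],[0,0,0,0],[0,0,-0.2,0],[0,0,-0.6,0],[0,0,-0.4,0],[0,0,-0.2,0],[-0.3,0,0,0],[0,0,0,0],[0,0,0,0]]], "jaw": 0}}

```text
clock: 14.12
tcp_pos: [0.4304, 0.0084, 0.356]
tcp_rot: [-2.213, -2.228, 0.001]
ft_force: [0.2, 0.9, 0.1]
finger_gap: 0.0918
finger_force: 0.0
```

Run:
```python
from h import *
c=cap('wrist','w4.png');P=cloud(c,True);Z=P[...,2]
n=np.hypot(P[...,0]-.431,P[...,1]-.038)<.04
m=n&(Z>.033)&(Z<.05);print('mod top',rect(P,m),np.median(Z[m]))
A=np.c_[P[m][:,:2],np.ones(m.sum())];print('tilt',np.linalg.lstsq(A,P[m][:,2],rcond=None)[0])
measjig();plan(.457,.330,.36,23)
c=cap('top');P=cloud(c);Z=P[...,2];q=(abs(P[...,0]-.457)<.15)&(abs(P[...,1]-.33)<.15)
print('cover',rect(P,q&(Z>.022)&(Z<.034)),'handle',rect(P,q&(Z>.06)&(Z<.085)))
```

```text
mod top (array([430.6,  40.3]), array([29.3, 53.6]), 0.7, 1727) 0.03859674682063874
tilt [-0.00034261 -0.01127314  0.03911166]
top (array([431.5,  40.1]), array([100.7, 184.9]), 0.4, 16337) 0.026653735084676
floor (array([442.9,  50.9]), array([21. , 44.9]), 35.5, 51)
dowel 1 [0.4311 0.1037 0.057 ] 63 0.059778290409462254
dowel -1 [ 0.4317 -0.0269  0.056 ] 70 0.05995847342858995
at [0.4305 0.0087 0.3561] psi 0.43 tilt [-1.1e-03  2.0e-04 -1.0e+00] | turn -0.1254 rows 2.1618878136871187 | shift [ 2.855  1.499 -0.039] rows 5.374178110531447
cover (array([512.1, 354.5]), array([209.6, 176.7]), 22.7, 1521) handle (array([457.3, 331. ]), array([16.5, 87.6]), 23.4, 177)
```

View pics/w4.png

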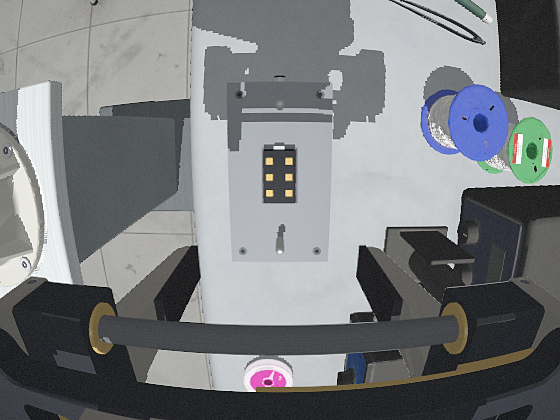

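The module is home, 11.95 mm proud and centred. It shows at (280,176) with the socket towards the jack at (280,78). The cover is next.

Call:
{"name": "servo_tool", "arguments": {"steps": [[[0,0,0,-0.042],[0,0,0,-0.042],[0,0,0,-0.0415],[0.4,0.2,0,0],[0.5,0.26,0,0],[0.5,0.26,0,0],[0.5,0.26,0,0],[0.5,0.26,0,0],[0.46,0.26,0,0],[0,0,0,0],[0,0,0,0],[0,0,0,0]]]}}

```text
clock: 15.78
tcp_pos: [0.4568, 0.329, 0.3563]
tcp_rot: [-1.735, -2.619, 0.001]
ft_force: [0.6, -0.1, 0.8]
finger_gap: 0.0918
finger_force: 0.0
```

```bash
cat >> h.py <<'E'
def meascover(gx,gy,zu,rad=.12):
    "zu: expected underside height"
    c=cap('wrist');P=cloud(c,True);Z=P[...,2]; q=np.hypot(P[...,0]-gx,P[...,1]-gy)<rad
    m=q&(abs(Z-zu-.026)<.004); h=q&(abs(Z-zu-.072)<.005)&(c['image'].max(2)<110)
    print('cover',rect(P,m),np.median(Z[m])); print('handle',rect(P,h),np.median(Z[h]))
E
python3 - <<'E'
from h import *
meascover(.458,.331,0);meascover(.458,.331,0);plan(.459,.331,.26,23)
E
```

```text
cover (array([461.2, 332.2]), array([ 90.7, 176.7]), 22.7, 13198) 0.026665469705604267
handle (array([460.9, 333.1]), array([15.3, 86.3]), 22.9, 1741) 0.07243389194610128
cover (array([461.3, 332. ]), array([ 91. , 177.2]), 22.6, 13137) 0.026650475090083114
handle (array([460.7, 332.9]), array([16. , 86.5]), 22.8, 1784) 0.07240309588419214
at [0.457  0.329  0.3566] psi 22.94 tilt [-1.e-04 -2.e-04 -1.e+00] | turn -0.0003 rows 0.005732965252381995 | shift [0.01  0.026 0.966] rows 1.6104136228836539
```

Call:
{"name": "servo_tool", "arguments": {"steps": [[[0.015,0.047,0,0.0016],[0,0,0.3,0],[0,0,0.4,0],[0,0,0.3,0],[0,0,0.15,0],[0,0,0.066,0],[0,0,0,0],[0,0,0,0]]]}}

```text
clock: 16.88
tcp_pos: [0.4611, 0.3336, 0.2359]
tcp_rot: [1.74, 2.615, 0.002]
ft_force: [0.3, -0.1, 0.5]
finger_gap: 0.0922
finger_force: 0.0
```

Call:
{"name": "servo_tool", "arguments": {"steps": [[[0,0,0,0],[0,0,0,0],[0,0,0,0],[0,0,0,0],[0,0,0,0],[0,0,0,0],[0,0,0,0],[0,0,0,0],[0,0,0,0],[0,0,0,0]]], "jaw": 1, "squeeze": 60}}

```text
clock: 18.12
tcp_pos: [0.4606, 0.3333, 0.2348]
tcp_rot: [-1.74, -2.616, 0.0]
ft_force: [-0.8, -1.0, -1.1]
finger_gap: 0.0153
finger_force: 60.0
```

Call:
{"name": "servo_tool", "arguments": {"steps": [[[0,0,-0.1,0],[0,0,-0.3,0],[0,0,-0.4,0],[0,0,-0.2,0],[0,0,0,0],[0,0,0,0],[0,0,0,0],[0,0,0,0]]]}}

```text
clock: 19.12
tcp_pos: [0.4605, 0.3332, 0.334]
tcp_rot: [-1.74, -2.615, 0.002]
ft_force: [0.1, 0.6, -3.7]
finger_gap: 0.0156
finger_force: 60.0
```

Run:
```python
from h import *
z=pose()[0][2]-.2348
meascover(.461,.333,z,.14);meascover(.461,.333,z,.14)
c=cap('top');P=cloud(c);Z=P[...,2];q=np.hypot(P[...,0]-.461,P[...,1]-.333)<.14
plan(.431,.038,.33,.4)
```

```text
cover (array([461.2, 332.1]), array([ 90.6, 176.4]), 22.7, 20487) 0.1258484563730642
handle (array([457.2, 341.5]), array([67.2, 40.2]), 89.9, 4542) 0.17161589619747392
cover (array([461.4, 332.1]), array([ 90.9, 176.5]), 22.7, 20481) 0.12601990957718687
handle (array([457.2, 341.4]), array([40.5, 67.7]), 0.8, 4556) 0.17178520823752041
at [0.4607 0.3333 0.3344] psi 22.73 tilt [-6.e-04 -4.e-04 -1.e+00] | turn 0.124 rows 2.138454028837248 | shift [-2.951 -0.318  0.044] rows 4.947132421569713
```

Call:
{"name": "servo_tool", "arguments": {"steps": [[[0,0,0,0.041],[0,0,0,0.041],[0,0,0,0.042],[-0.3,-0.03,0,0],[-0.45,-0.05,0,0],[-0.5,-0.05,0,0],[-0.5,-0.05,0,0],[-0.5,-0.05,0,0],[-0.4,-0.05,0,0],[-0.29,-0.038,0,0],[0,0,0,0],[0,0,0,0]]]}}

```text
clock: 20.78
tcp_pos: [0.4312, 0.0394, 0.335]
tcp_rot: [2.214, 2.229, 0.001]
ft_force: [0.7, 0.2, -2.5]
finger_gap: 0.0156
finger_force: 60.0
```

Call:
{"name": "servo_tool", "arguments": {"steps": [[[0,0,0.1,0],[0,0,0.1,0],[0,0,0.05,0],[0,0,0,0],[0,0,0,0],[0,0,0,0]]]}}

```text
clock: 21.52
tcp_pos: [0.4311, 0.0391, 0.3101]
tcp_rot: [2.213, 2.229, 0.001]
ft_force: [0.2, 0.1, -2.3]
finger_gap: 0.0157
finger_force: 60.0
```

Run:
```python
from h import *
z=pose()[0][2]-.2348; print('under',z)
meascover(.431,.038,z,.14);meascover(.431,.038,z,.14)
plan(.431,.0391,.30,.4)
c=cap('wrist','w5.png');P=cloud(c,True);Z=P[...,2]
for y0 in(.02,.06,.08,.1,.115):
    q=P[(abs(P[...,1]-y0)<.006)&(Z>.023)&(Z<.03)&(abs(P[...,0]-.43)<.07)]; 
    if len(q): print(y0,q[:,0].min().round(4),q[:,0].max().round(4))
q=P[(abs(P[...,0]-.40)<.01)&(Z>.023)&(Z<.03)&(abs(P[...,1]-.04)<.12)]; print(q[:,1].min(),q[:,1].max()) if len(q) else 0
s=r.read_state();print(s['ft_force'],s['torque'])
```

```text
under 0.07534127155958859
cover (array([431.7,  38.2]), array([ 90.9, 176.3]), 0.3, 20491) 0.10206432873625668
handle (array([431.1,  48.2]), array([67.8, 40.1]), 68.6, 4551) 0.14784438174482536
cover (array([431.4,  38. ]), array([ 90.7, 176.6]), 0.3, 20485) 0.10204842273140344
handle (array([431.2,  48.6]), array([67. , 39.8]), 68.4, 4548) 0.147818769902395
at [0.4311 0.0391 0.3101] psi 0.41 tilt [ 5.e-04  0.e+00 -1.e+00] | turn 0.0 rows 0.0005811543369174675 | shift [-0.    -0.001  0.101] rows 0.1684194650118533
0.1 0.4256 0.4369
[ 0.76116385 -0.6920018  -1.4649224 ] [-0.02142287  0.09224779  0.00197857]
```

View pics/w5.png

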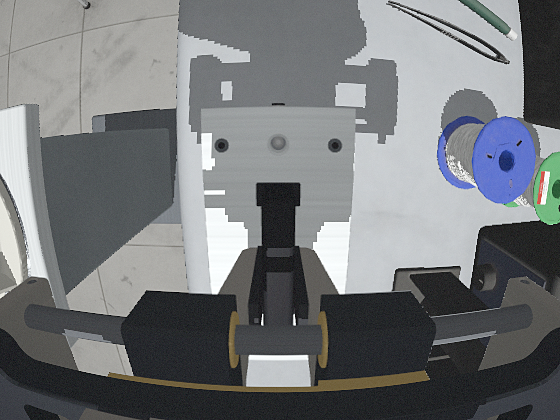

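The cover hangs level over the jig. Its +y hole is at (278,142), and it is centred to within about 0.5 mm. I'll lower it over the dowels.

Call:
{"name": "servo_tool", "arguments": {"steps": [[[0,0,0.05,0],[0,0,0.05,0],[0,0,0.04,0],[0,0,0.02,0],[0,0,0.02,0],[0,0,0.02,0],[0,0,0.02,0],[0,0,0,0],[0,0,0,0]]]}}

```text
clock: 22.8
tcp_pos: [0.431, 0.0391, 0.2879]
tcp_rot: [2.213, 2.229, 0.0]
ft_force: [0.8, 0.4, -2.6]
finger_gap: 0.0158
finger_force: 60.0
```

Call:
{"name": "servo_tool", "arguments": {"steps": [[[0,0,0.03,0],[0,0,0.03,0],[0,0,0.03,0],[0,0,0.03,0],[0,0,0,0],[0,0,0,0]]]}}

```text
clock: 23.55
tcp_pos: [0.431, 0.0391, 0.2759]
tcp_rot: [2.213, 2.229, 0.0]
ft_force: [-0.8, 0.8, -1.6]
finger_gap: 0.0156
finger_force: 60.0
```

Call:
{"name": "servo_tool", "arguments": {"steps": [[[0,0,0.03,0],[0,0,0.03,0],[0,0,0.03,0],[0,0,0.02,0],[0,0,0,0],[0,0,0,0]]]}}

```text
clock: 24.3
tcp_pos: [0.431, 0.0391, 0.2649]
tcp_rot: [2.214, 2.229, 0.0]
ft_force: [0.5, -1.5, -2.0]
finger_gap: 0.0155
finger_force: 60.0
```

Call:
{"name": "servo_tool", "arguments": {"steps": [[[0,0,0.02,0],[0,0,0.01,0],[0,0,0,0],[0,0,0,0]]]}}

```text
clock: 24.8
tcp_pos: [0.4312, 0.0391, 0.2622]
tcp_rot: [2.213, 2.229, 0.001]
ft_force: [-1.2, -0.8, 5.2]
finger_gap: 0.0155
finger_force: 60.0
```

Call:
{"name": "servo_tool", "arguments": {"steps": [[[0,0,0.01,0],[0,0,0.01,0],[0,0,0,0],[0,0,0,0]]]}}

```text
clock: 25.3
tcp_pos: [0.4312, 0.0391, 0.2607]
tcp_rot: [2.213, 2.229, 0.001]
ft_force: [-4.4, -0.2, 15.7]
finger_gap: 0.0155
finger_force: 60.0
```

Call:
{"name": "servo_tool", "arguments": {"steps": [[[0,0,0.005,0],[0,0,0,0],[0,0,0,0],[0,0,0,0]]]}}

```text
clock: 25.8
tcp_pos: [0.4311, 0.0391, 0.2607]
tcp_rot: [2.213, 2.229, 0.001]
ft_force: [-7.5, -0.1, 24.3]
finger_gap: 0.0151
finger_force: 60.0
```

Run:
```python
from h import *
meascover(.431,.038,.026,.14)
c=cap('wrist');P=cloud(c,True);Z=P[...,2]
m=(abs(P[...,0]-.431)<.04)&(abs(P[...,1]-.038)<.085)&(abs(Z-.052)<.005)
A=np.c_[P[m][:,:2],np.ones(m.sum())];print('tilt',np.linalg.lstsq(A,P[m][:,2],rcond=None)[0][:2])
j=(abs(P[...,0]-.431)<.049)&(abs(P[...,1]-.038)<.089)&(abs(Z-.026)<.003);print('jig',np.median(Z[j]),j.sum())
s=r.read_state();print(s['ft_force'],s['tcp_pos'],s['finger_force'])
```

```text
cover (array([431.6,  38. ]), array([ 90.6, 176.6]), 0.3, 20578) 0.05267205520269312
handle (array([431.1,  48. ]), array([68.2, 40. ]), 68.6, 4546) 0.09844344585874039
tilt [-0.00054966 -0.00069477]
jig 0.02651309131749144 37
[-6.24600298 -0.31135179 23.83209873] [0.4311364  0.03913493 0.26066851] 60.009464621543884
```

The cover's top is exactly 26.0 mm above where it read on the worktop, it lies level, and it is pressed with about 24 N. It is shut, so I'm handing in.

```bash
python3 -c "
from bench import r
print(r.sign_off())"
```

```text
the job is handed in; nothing more can be done
None
```

The job is handed in, but no verdict came back: the module measured fully home with its socket towards the jack, and the cover lay flush over both dowels, still held and pressed with about 24 N.

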